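# Walk a stuck lens slide loose with a mallet

### The job

The dark lens slide is stuck in its guide. Take the mallet and walk the slide along the guide with light taps behind its left and right red ears in turn, until its crossbar fully covers the yellow stripes on both rails, then stand the mallet back upright on the blue pad. Touch the slide with nothing but the mallet, and leave the other things alone.

Things in the scene. Friction and masses are not known exactly. Their poses are not given: they have to be found in the camera images.
- guide: Fixed grey base plate, 200 x 110 x 12 mm, with two grey-blue rails along its x axis (170 mm long, 12 mm wide, centred 38 mm left and right of the middle, tops 42 mm (screw heads 44 mm) above the bench). Origin: centre of the underside, on the bench. The slide is to go along +x; +y is left. A 4 mm wide yellow stripe crosses the top of each rail, from x = 12 to 16 mm.
- slide: Dark grey block between the rails with a black round lens cell on top (+x side) and, behind it, a crossbar over both rails: 160 mm long, 20 mm thick (x = -20 to 0 mm), 54 to 80 mm above the bench, its outer 32 mm each side red (the ears, overhanging free space). Origin: at bench height below its front face, 32 mm left (+y) of its middle. Starts at guide x = 0 to 2.5 mm, a little skewed; can go to 24 mm.
- ear_left (a point): Middle of the rear face (to be tapped towards the guide's +x) of the left red ear, 64 mm left (+y) of the slide's middle, 67 mm above the bench; the face is 32 mm wide, 26 mm high. A push of 6 to 8 N here makes this side creep forward, the slide pivoting about its other side, until the slide is skewed so far that it binds: then the push rises steeply.
- ear_right (a point): The same for the right red ear (-y). Each ear gives some millimetres before the slide binds, which has to be felt; once it has bound one way, the other ear is free to go forward. Only strokes that go on until it binds bring it out in good time.
- bar_left (a point): Lower front edge of the crossbar over the left rail, 38 mm left of the slide's middle. The slide rubs at two points, 32 mm left and right of its middle, with about 10 N each; bound, or pushed in the middle, it gives only at about 20 N. No tap or push on it may exceed 15 N: more would damage the lens cell.
- bar_right (a point): Lower front edge of the crossbar over the right rail, 38 mm right of the slide's middle.
- mallet: Small mallet, 180 g, standing on its head with the handle straight up. Head 60 mm long (x; flat white tapping faces at x = +30 and -30 mm), 32 mm wide (orange, y), 34 mm high; the wooden handle rises from the head's middle, 24 mm (x) by 16 mm (y), from 34 to 100 mm above the underside. Origin: centre of the head's underside. Either face may be used.
- pad: Fixed flat blue pad, 120 x 100 x 4 mm; the mallet stands on it at the start. Origin: centre of its underside, on the bench.
- jar: Amber jar with white lid, 56 mm wide, 85 mm high; not to be disturbed. Origin: centre of its underside.
- cuvette_tray: White divided tray 70 x 110 x 30 mm; not to be disturbed. Origin: centre of its underside.
- spare_cell: Brass ring lying flat, 44 mm across, 12 mm high; not to be disturbed. Origin: centre of its underside.
- driver: Red-handled screwdriver lying flat, 160 mm long; not to be disturbed. Origin: below its middle.
Things that resemble listed ones, but are neither listed nor needed, are in the scene too. There is more than one size of the mallet; the job needs the smallest. There is more than one size of the pad; the one meant has the size given above.

How it is judged:
On the way, in this order (a step that is already met when the one before it is completed fails the run):
1. the mallet is lifted off its pad (height (world z) of mallet above 0.025 m), for 0.2 s.
2. the crossbar has covered both stripes (front edge at least 14 mm along the guide over both rails) (x of each of bar_left, bar_right in the frame of guide above 0.014 m), for 0.2 s.
At the end, for the whole second after the job is handed in: The crossbar's front edge lies past the middle of the yellow stripe (14 mm along the guide) over both rails; the mallet stands upright (within 0.1 rad) and at rest on its head on the blue pad, its middle within 40 mm of the pad's (all of step 2 and horizontal distance between mallet and pad below 0.04 m and angle between mallet's own z axis and vertical below 0.1 rad and height (world z) of mallet below 0.008 m and linear speed of mallet below 0.02 m/s); the robot touches nothing.
It fails at once if the mallet strikes or presses the slide with more than 15 N (contact force between mallet and slide above 15 N).
It fails at once if the slide is touched by the gripper or arm (contact force between any of the fingers, the arm and slide above 0.5 N).
It fails at once if a bystander is moved by more than 15 mm (distance of any of jar, cuvette_tray, spare_cell, driver from where it was at the start of the episode above 0.015 m).
It also fails if it takes over 70 s, if anything falls off the work surface, if the arm or the gripper's body presses on something with over 40 N, if the wrist force passes 120 N, or if a joint passes its speed limit or range.

### The arm

A 6-joint arm with a two-finger parallel gripper is mounted at the origin on the work surface. World frame = base frame: x ahead of the robot, y to its left, z up, the work surface at z = 0. Lengths are in m, angles in rad, forces in N, time in s.
With the tool pointing down it reaches from about 0.25 to 0.725 m from the base axis. Payload 9.7 kg.
Tool frame: the origin (TCP) lies at the very end of the fingers, on their centre line; the grasp point (between the pads) lies 19 mm behind it (grip_depth is the distance from the TCP to the grasp point, in m); z points along the fingers, y is the line along which they close (so a half turn about z gives the same grasp; the last joint's range is limited). The gripper opens to 85 mm and grips with 20 to 120 N. Pads are 22 mm wide; open, the fingers measure 114 mm over their backs; the gripper's body (76 mm by 85 mm) begins 54 mm behind the grasp point. The pads swing forward as they close: fully open they stand 13 mm farther back than shut.
Start: joints at [1.324, 0.087, 0.176, 1.66, 0, 1.571], TCP at [0.134, 0.533, 0.231] pointing down, gripper open.
Joint ranges: [-3.13, 3.13], [-0.85, 1.81], [-1.15, 1.24], [-2.2, 2.28], [-1.44, 1.52], [-3.14, 3.14]. Speed limits (rad/s): [2.22, 2.22, 2.57, 3.14, 3.14, 3.14].

### API

Orientations are given as [roll, pitch, yaw] about the fixed x, y, z axes, in that order (R = Rz(yaw) Ry(pitch) Rx(roll)).
In Python, from rig import observe, capture, finish_job, search_frame, masks_of, tip_of, grip_depth gives the robot as it stands.
- The arm moves only by the tool step_arm, never from a script. Its argument "motion" is a list of rows, each a list of 2 entries, a list of its own where there are three numbers: the shift along the tool's x, y, z in mm, then the turn about the tool's z in rad. A call has 1 to 12 rows; each row shifts and turns the commanded pose from where the row before left it, along the tool's axes as they then stand; what a row does not reach is not made up. A row lasts 1/10 s, in which the tool goes at most 50 mm and 8.59 degrees, less where a joint would pass 70% of its speed; a pose out of reach is approached as far as the arm can. A call with a gripper value outside its range is refused whole. "hand" is the closure, from 0 (fully open) to 1 (shut), set as the call begins (left out, the last holds). The fingers move at their own pace and stop on an object; the grip force is fixed at half the most. Time passes only in rows, so rows that do not move let the fingers close. It gives the time, the measured TCP pose, the force, the opening and the grip force at its end, in the units of the state.
- observe(): the state, without advancing time (a new reading comes with each control period).
- capture(name): name is "scene" or "top" or "wrist"; returns a dict with "frame" (420x560x3 uint8, blue, green, red), "fx", "fy", "cx", "cy" (pixels), "distortion" ([k1, k2, p1, p2, k3] as OpenCV has them; the pictures are not rectified), "position" and "attitude" of the camera in the world. Camera axes: x right, y down, z forward; pixel columns grow to the right and rows downward; lengths in m; the calibration is good to about 2 mm. A picture is of the moment at which its call begins. There is no depth.
- finish_job(): hands the job in; it is judged then, once.
Trained networks look in a picture, given as the dict that the camera call returned (one of the last four; its "shot" number tells which), for a name from the list of things; names that differ only in an ending like _2 or _b are one class to them, and where a whole thing is asked for, a point or a joint stands for the part that bears it (a point fixed in the world has none). Each returns a list of dicts, best first, with "p" (0 to 1); they miss things now and then, are a little off and sometimes report something else, mostly with a low value. They report only what shows in the picture. A call takes as long as a camera call. They do not tell look-alikes from the thing itself.
- search_frame(thing, picture): "rect" ([left, top, right, bottom] in pixels, round what is visible of it).
- masks_of(thing, picture): "mask" (420x560 bool, what is visible of it) and "rect" ([left, top, right, bottom] in pixels, round what is visible of it).
- tip_of(thing, picture): "uv" ([column, row] in pixels: a listed point, or the origin of a listed thing).
The state is a dict: "time_s": time; "joint_positions": joint angles; "qvel": joint speeds; "effort": joint torques, N m; "tool_pos": TCP position; "tool_rot": TCP orientation; "force": force on the tool from outside, world axes, zero at the start; "torque": the same for the moment, N m; "grip_width": finger opening in m; "grasp_force": force on a finger pad.
Only numpy, scipy, OpenCV 4.12 (cv2) and the standard library are available. Lean on these libraries where they do the work, as an engineer would, in place of code of your own. Each camera call takes 0.05 s, during which the arm holds its last target. There are 200 camera calls.

## Working session

There is one attempt and no reset: what is moved stays moved. The work goes in short steps, Python scripts to look and compute and a tool call to move; the robot and the scene stay as the last step left them, time stands still between calls to the robot, and variables do not carry over. Pictures are saved under pics/ and viewed, at most 10 in all, crops included, and the job is handed in when it is done.

Besides the shell and the picture viewer there is one more tool, called after "Request:" as a command line: name --argument value ..., lists and objects as JSON in quotes. step_arm: Moves the arm, as the interface text tells. Its arguments: {"type":"object","properties":{"motion":{"type":"array"},"hand":{"type":"number"}},"required":["motion"]}

```bash
mkdir -p pics; ls; cat > h.py <<'E'
import numpy as np,cv2
from rig import *
from scipy.spatial.transform import Rotation as R
def camR(c):
    a=np.array(c["attitude"],float)
    if a.shape==(3,3): return a
    if a.size==4: return R.from_quat(a).as_matrix()
    return R.from_euler('xyz',a).as_matrix()
def K(c): return np.array([[c["fx"],0,c["cx"]],[0,c["fy"],c["cy"]],[0,0,1.]])
def ground(c,uv,z):
    p=cv2.undistortPoints(np.array([[uv]],float),K(c),np.array(c["distortion"],float))[0,0]
    d=camR(c)@np.array([p[0],p[1],1]); o=np.array(c["position"]); return o+d*(z-o[2])/d[2]
def proj(c,P):
    Rm=camR(c); P=np.atleast_2d(P); rv=cv2.Rodrigues(Rm.T)[0]
    return cv2.projectPoints(P.astype(float),rv,-Rm.T@np.array(c["position"]),K(c),np.array(c["distortion"],float))[0][:,0]
E
python3 - <<'E'
from h import *
s=observe(); print(s)
a=capture("top"); b=capture("scene")
print(a["position"],a["attitude"],b["position"],b["attitude"])
cv2.imwrite("pics/top.png",a["frame"]);cv2.imwrite("pics/scene.png",b["frame"])
for n in ["guide","slide","mallet","pad","jar","cuvette_tray","spare_cell","driver","ear_left","ear_right","bar_left","bar_right"]:
  for nm,c in(("top",a),("scene",b)):
    print(n,nm,[(round(d["p"],2),np.round(d["uv"]).tolist(),np.round(ground(c,d["uv"],.067 if 'ear' in n else .054 if 'bar' in n else 0)[:2],3).tolist()) for d in tip_of(n,c)])
E
```

```text
pics
{'time_s': 0.0, 'joint_positions': array([ 1.32399321e+00,  8.74987097e-02,  1.75124951e-01,  1.65982238e+00,
       -5.48941253e-06,  1.57077443e+00]), 'qvel': array([0.00103056, 0.00065268, 0.00107226, 0.00277624, 0.00238553,
       0.00035312]), 'effort': array([-1.96406807e-03, -5.20378697e+01,  4.64809012e+01,  1.60213339e-02,
        1.70552255e-05,  9.15157017e-06]), 'tool_pos': array([0.1343109 , 0.53310162, 0.23055713]), 'tool_rot': array([-3.14019284e+00,  5.45875117e-06,  2.89481144e+00]), 'force': array([-0.00660603,  0.4029797 ,  0.07741894]), 'torque': array([-0.00979655,  0.01159265, -0.0046736 ]), 'grasp_force': 0.0, 'grip_width': 0.08518658678266952}
[0.51706802 0.06298733 0.85920629] [-3.08355773 -0.0241696  -1.57684953] [1.29074438 0.20780022 0.6919903 ] [-2.25464823 -0.01131613  1.79547027]
guide top [(0.9, [372.0, 214.0], [0.553, -0.154])]
guide scene [(0.75, [203.0, 229.0], [0.551, -0.155])]
slide top [(0.94, [354.0, 215.0], [0.549, -0.118]), (0.61, [287.0, 301.0], [0.377, 0.021]), (0.39, [381.0, 129.0], [0.728, -0.176])]
slide scene [(0.67, [220.0, 231.0],
[... 891 characters left out ...]
87, [175.0, 109.0], [0.77, 0.249])]
driver scene [(0.67, [364.0, 336.0], [0.772, 0.252])]
ear_left top [(0.73, [344.0, 224.0], [0.531, -0.084]), (0.39, [382.0, 130.0], [0.711, -0.16]), (0.2, [357.0, 213.0], [0.551, -0.109])]
ear_left scene [(0.75, [228.0, 207.0], [0.535, -0.091])]
ear_right top [(0.97, [413.0, 220.0], [0.537, -0.215])]
ear_right scene [(0.81, [180.0, 201.0], [0.542, -0.208])]
bar_left top [(0.8, [356.0, 213.0], [0.551, -0.109])]
bar_left scene [(0.74, [214.0, 215.0], [0.556, -0.119]), (0.3, [352.0, 238.0], [0.562, 0.201]), (0.24, [201.0, 231.0], [0.617, -0.126])]
bar_right top [(0.58, [401.0, 215.0], [0.547, -0.196])]
bar_right scene [(0.74, [189.0, 211.0], [0.555, -0.181])]
```

View pics/top.png

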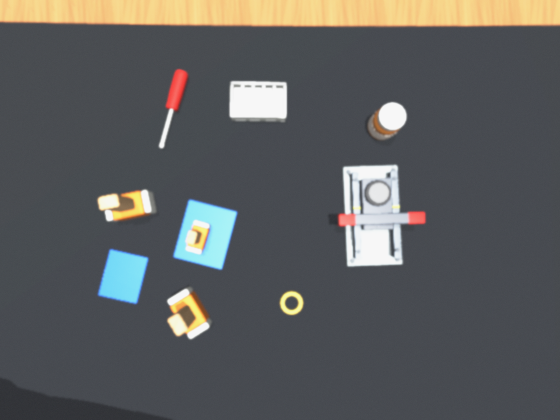

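View pics/scene.png

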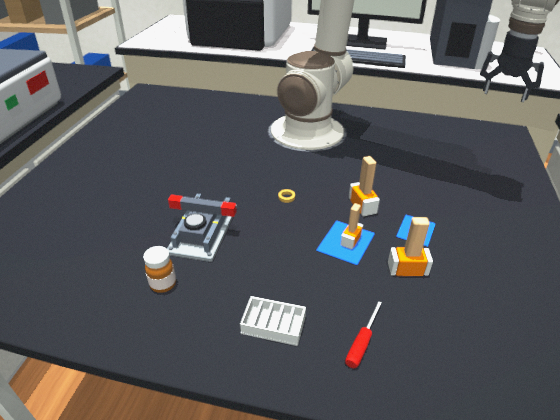

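Small mallet candidates in top: (198,237) on the big pad; larger ones at (130,206) and (188,313). Pads: the larger at (205,235) against the smaller at (124,277). The spare brass ring is at (291,303). Next is a close crop, plus a fit of the guide and mallet directions.

```bash
python3 - <<'E'
from h import *
a=capture("top"); f=a["frame"]
A=cv2.resize(f[190:280,165:250],None,fx=4.5,fy=4.5,interpolation=cv2.INTER_CUBIC)
B=cv2.resize(f[155:275,325:435],None,fx=3.4,fy=3.4,interpolation=cv2.INTER_CUBIC)
h=max(A.shape[0],B.shape[0])
pad=lambda m:cv2.copyMakeBorder(m,0,h-m.shape[0],0,0,cv2.BORDER_CONSTANT)
cv2.imwrite("pics/crop.png",np.hstack([pad(A),pad(B)]))
def rect(mask,z):
    c=max(cv2.findContours(mask.astype(np.uint8),0,2)[0],key=cv2.contourArea)[:,0]
    P=np.array([ground(a,q,z)[:2] for q in c.astype(float)])*1000
    return cv2.minAreaRect(P.astype(np.float32))
for n,z in(("guide",.012),("pad",.004),("mallet",.02)):
    for d in masks_of(n,a): print(n,round(d["p"],2),d["rect"],rect(d["mask"],z))
hsv=cv2.cvtColor(f,cv2.COLOR_BGR2HSV)
m=cv2.inRange(hsv,(100,120,60),(125,255,255)); print("blue"); 
for c in cv2.findContours(m,0,2)[0]:
    if cv2.contourArea(c)>300:
        P=np.array([ground(a,q,.004)[:2] for q in c[:,0].astype(float)])*1000; print(cv2.minAreaRect(P.astype(np.float32)))
E
```

```text
guide 0.9 [336.5, 164.0, 424.3, 266.7] ((549.513916015625, -167.46714782714844), (199.04115295410156, 175.13914489746094), 1.4391639232635498)
pad 0.75 [176.5, 196.9, 238.1, 269.9] ((512.7216796875, 185.275634765625), (100.52587127685547, 121.443115234375), 75.81493377685547)
pad 0.64 [98.7, 249.7, 146.8, 301.1] ((430.9056396484375, 348.22265625), (76.26715850830078, 91.02680206298828), 76.67002868652344)
mallet 0.97 [102.7, 189.8, 153.4, 218.5] ((568.793212890625, 337.7476501464844), (52.839237213134766, 105.13641357421875), 7.1064772605896)
mallet 0.78 [188.1, 220.5, 210.8, 254.7] ((508.11773681640625, 199.11363220214844), (40.586265563964844, 60.44234085083008), 71.78617095947266)
mallet 0.6 [166.3, 288.4, 211.6, 335.6] ((357.8421325683594, 219.90524291992188), (87.51545715332031, 72.46086883544922), 28.8630313873291)
blue
((430.8741760253906, 348.1082458496094), (81.56937408447266, 96.54601287841797), 76.59161376953125)
((513.4501953125, 186.5372772216797), (104.31922912597656, 124.2671890258789), 75.08585357666016)
```

View pics/crop.png

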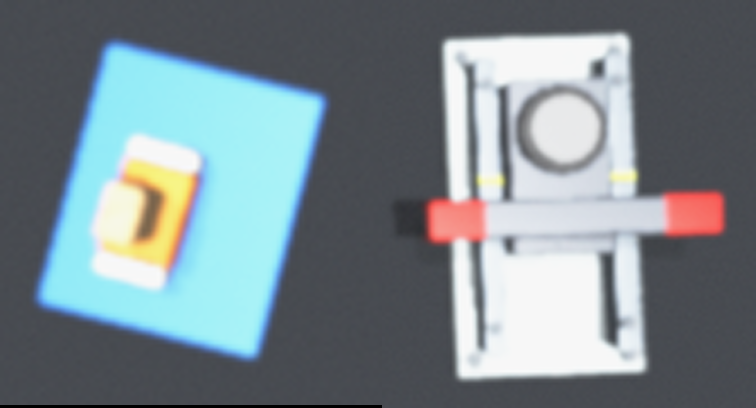

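The crop shows the small mallet (60 mm head measured) on the 120 x 100 pad, and the guide with its lens towards +x (image up). The other mallets measure 72–105 mm, so this is the right one. I'll move above it and turn the tool half round, because the last joint would otherwise run out of range at the guide.

Request:
step_arm --motion '[[[-37, -19.5, 0], 0], [[-37, -19.5, 0], 0], [[-37, -19.5, 0], 0], [[-37, -19.5, 0], 0], [[-37, -19.5, 0], 0], [[-37, -19.5, 0], 0], [[-37, -19.5, 0], 0], [[-37, -19.5, 0], 0], [[-37, -19.5, 0], 0], [[-37, -19.5, 0], 0], [[-37, -19.5, 0], 0], [[-37, -19.5, 0], 0]]' --hand 0

```text
time_s: 2.7
tool_pos: [0.5089, 0.1965, 0.2314]
tool_rot: [3.141, 0.0, 2.895]
force: [0.1, -0.1, 0.3]
grip_width: 0.0852
grasp_force: 0.0
```

Request:
step_arm --motion '[[[0, 0, 0], 0.146], [[0, 0, 0], 0.146], [[0, 0, 0], 0.146], [[0, 0, 0], 0.146], [[0, 0, 0], 0.146], [[0, 0, 0], 0.146], [[0, 0, 0], 0.146], [[0, 0, 0], 0.146], [[0, 0, 0], 0.146], [[0, 0, 0], 0.146], [[0, 0, 0], 0.146]]'

```text
time_s: 3.8
tool_pos: [0.5078, 0.198, 0.2313]
tool_rot: [3.142, -0.0, 1.283]
force: [0.3, 0.4, -0.3]
grip_width: 0.0858
grasp_force: 0.0
```

Request:
step_arm --motion '[[[0, 0, 0], 0.146], [[0, 0, 0], 0.146], [[0, 0, 0], 0.146], [[0, 0, 0], 0.146], [[0, 0, 0], 0.146], [[0, 0, 0], 0.146], [[0, 0, 0], 0.146], [[0, 0, 0], 0.146], [[0, 0, 0], 0.146], [[0, 0, 0], 0.146], [[0, 0, 0], 0.146], [[0, 0, 0], 0]]'

```text
time_s: 5.0
tool_pos: [0.5301, 0.0134, 0.2312]
tool_rot: [-3.009, 0.042, -0.045]
force: [-0.2, 0.6, 0.2]
grip_width: 0.085
grasp_force: 0.0
```

```bash
python3 - <<'E'
from h import *
s=observe(); print(s["time_s"],s["tool_pos"],s["tool_rot"],s["joint_positions"],s["force"])
w=capture("wrist");cv2.imwrite("pics/w1.png",w["frame"]);print(w["position"],w["attitude"],w["fx"])
for d in masks_of("mallet",w):print(d["p"],d["rect"])
for d in tip_of("mallet",w):print(d["p"],d["uv"],ground(w,d["uv"],.004))
b=capture("scene")
for d in tip_of("mallet",b):print(d["p"],d["uv"],ground(b,d["uv"],.004))
a=capture("top")
q=[ground(a,x,.012)*1000 for x in [(342.9,166.8),(397.4,165.3),(347.9,266.2),(402.4,263.8)]]
print(np.round(q,1),np.mean(q,0))
E
```

```text
5.0 [0.53013821 0.01344784 0.2312021 ] [-3.00912063  0.04165347 -0.04466146] [-0.04566168  0.07804511  0.16070683  1.69524466  0.13243031  3.14058447] [-0.17298852  0.5966014   0.19661181]
[ 0.59949179 -0.00902192  0.36999423] [ 2.83583912  0.13295292 -1.62191391] 293.9726095451798
0.88 [0.0, 130.7, 100.9, 180.6]
0.7 [114.8, 172.5, 179.3, 230.3]
0.64 [177.9, 291.8, 200.3, 329.3]
0.72 [168.5, 196.1] [0.50754703 0.19625864 0.004     ]
0.57 [74.9, 153.1] [0.57077683 0.32364813 0.004     ]
0.94 [351.6, 238.6] [0.50632235 0.19870144 0.004     ]
0.93 [404.7, 268.8] [0.57802494 0.32321985 0.004     ]
0.72 [360.9, 209.5] [0.39007745 0.21000976 0.004     ]
0.41 [160.0, 281.9] [ 0.73770858 -0.1781445   0.004     ]
[[ 647.9  -93.9   12. ]
 [ 650.5 -205.3   12. ]
 [ 446.9 -100.9   12. ]
 [ 451.  -210.7   12. ]] [ 549.06156535 -152.70480564   12.        ]
```

View pics/w1.png

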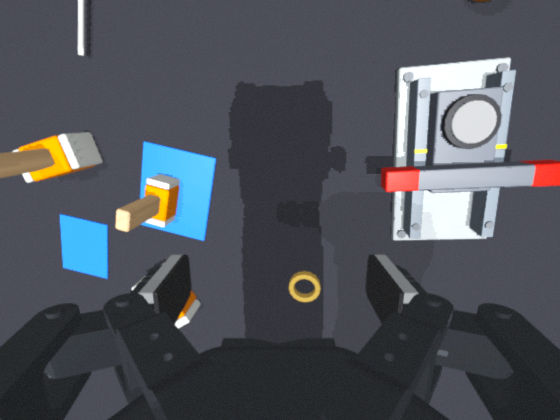

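The wrist view shows the arm was pushed off by the last joint's limit: yaw ≈ π is the good side, not 0. I'll turn back and see whether the pose recovers.

Request:
step_arm --motion '[[[0, 0, 0], -0.146], [[0, 0, 0], -0.146], [[0, 0, 0], -0.146], [[0, 0, 0], -0.146], [[0, 0, 0], -0.146], [[0, 0, 0], -0.146], [[0, 0, 0], -0.146]]'

```text
time_s: 6.0
tool_pos: [0.5302, 0.019, 0.2315]
tool_rot: [-3.038, -0.092, 0.986]
force: [1.2, -0.5, 0.1]
grip_width: 0.0855
grasp_force: 0.0
```

Request:
step_arm --motion '[[[0, 0, 0], -0.149], [[0, 0, 0], -0.149], [[0, 0, 0], -0.149], [[0, 0, 0], -0.149], [[0, 0, 0], -0.149], [[0, 0, 0], -0.149], [[0, 0, 0], -0.149], [[0, 0, 0], -0.149], [[0, 0, 0], -0.149], [[0, 0, 0], -0.149], [[0, 0, 0], -0.149], [[0, 0, 0], -0.149]]'

```text
time_s: 7.2
tool_pos: [0.5302, 0.019, 0.2315]
tool_rot: [3.029, -0.081, 2.784]
force: [1.2, 0.2, -0.1]
grip_width: 0.0859
grasp_force: 0.0
```

```bash
python3 - <<'E'
from h import *
s=observe(); print(s["time_s"],s["tool_pos"],s["tool_rot"],s["joint_positions"]); print(R.from_euler('xyz',s["tool_rot"]).as_matrix()[:,2])
E
```

```text
7.2 [0.53015404 0.01901564 0.23152403] [ 3.02874071 -0.0806871   2.78373826] [-0.03522657  0.07740846  0.1606849   1.69469022  0.1325828   0.32449107]
[-0.03556914  0.13353027 -0.99040623]
```

Request:
step_arm --motion '[[[0, 0, 0], -0.149], [[0, 0, 0], -0.149], [[0, 0, 0], -0.149], [[0, 0, 0], -0.149], [[0, 0, 0], -0.149], [[0, 0, 0], -0.149], [[0, 0, 0], -0.149], [[0, 0, 0], -0.149], [[0, 0, 0], -0.149], [[0, 0, 0], -0.149], [[0, 0, 0], -0.149], [[0, 0, 0], -0.149]]'

```text
time_s: 8.4
tool_pos: [0.5301, 0.019, 0.2315]
tool_rot: [3.087, 0.127, -1.719]
force: [-0.1, 0.1, -0.2]
grip_width: 0.0856
grasp_force: 0.0
```

Request:
step_arm --motion '[[[0, 0, 0], -0.149], [[0, 0, 0], -0.149], [[0, 0, 0], -0.149], [[0, 0, 0], -0.149], [[0, 0, 0], -0.149], [[0, 0, 0], -0.149], [[0, 0, 0], -0.149], [[0, 0, 0], -0.149], [[0, 0, 0], -0.149], [[0, 0, 0], -0.149], [[0, 0, 0], -0.149], [[0, 0, 0], -0.149]]'

```text
time_s: 9.6
tool_pos: [0.5298, 0.0449, 0.2311]
tool_rot: [-3.028, 0.027, 0.024]
force: [0.2, 0.7, 1.0]
grip_width: 0.0857
grasp_force: 0.0
```

```bash
cat > st.py <<'E'
from h import *
s=observe(); print(s["time_s"],s["tool_pos"],s["tool_rot"],s["joint_positions"]); print(R.from_euler('xyz',s["tool_rot"]).as_matrix())
E
python3 st.py
```

```text
9.6 [0.52979776 0.04485623 0.23114727] [-3.02805711  0.0273262   0.02391265] [ 0.02370388  0.06772933  0.15136976  1.68178675  0.11352984 -3.1418027 ]
[[ 0.99934088  0.02066186 -0.02984798]
 [ 0.02390144 -0.99335172  0.1126103 ]
 [-0.0273228  -0.11324949 -0.99319083]]
```

The mirrored push undoes the tilt. I'll continue with a few more rows.

Request:
step_arm --motion '[[[0, 0, 0], -0.149], [[0, 0, 0], -0.149], [[0, 0, 0], -0.149], [[0, 0, 0], -0.149]]'

```text
time_s: 10.0
tool_pos: [0.4905, 0.2001, 0.2313]
tool_rot: [3.138, -0.013, 0.388]
force: [0.6, 0.3, 0.4]
grip_width: 0.0854
grasp_force: 0.0
```

```bash
python3 st.py
```

```text
10.0 [0.49050032 0.20008369 0.23131616] [ 3.13836437 -0.01312124  0.38805939] [ 0.38905703  0.0246098   0.11075875  1.64382726 -0.00324138 -3.1405951 ]
[[ 0.92556543  0.37835164  0.01336676]
 [ 0.37836024 -0.92565632  0.00197657]
 [ 0.01312086  0.00322801 -0.99990871]]
```

Request:
step_arm --motion '[[[0, 0, 0], 0.148], [[0, 0, 0], 0.148], [[0, 0, 0], 0.148], [[0, 0, 0], 0.148], [[0, 0, 0], 0.148], [[0, 0, 0], 0.148], [[0, 0, 0], 0.148], [[0, 0, 0], 0.148], [[0, 0, 0], 0.148], [[0, 0, 0], 0.148], [[0, 0, 0], 0.148], [[0, 0, 0], 0.148]]'

```text
time_s: 11.2
tool_pos: [0.4909, 0.1987, 0.2314]
tool_rot: [-3.129, 0.001, -1.397]
force: [0.5, -0.2, 0.5]
grip_width: 0.0857
grasp_force: 0.0
```

Request:
step_arm --motion '[[[0, 0, 0], 0.148], [[0, 0, 0], 0.148], [[0, 0, 0], 0.148], [[0, 0, 0], 0.148], [[0, 0, 0], 0.148], [[0, 0, 0], 0.148], [[0, 0, 0], 0.148], [[0, 0, 0], 0.148], [[0, 0, 0], 0.148], [[0, 0, 0], 0.148], [[0, 0, 0], 0.148], [[0, 0, 0], 0.148]]'

```text
time_s: 12.4
tool_pos: [0.4909, 0.1987, 0.2314]
tool_rot: [3.138, 0.012, 3.11]
force: [-0.5, 0.4, 0.6]
grip_width: 0.0852
grasp_force: 0.0
```

Request:
step_arm --motion '[[[0, 0, 0], 0.146], [[0, 0, 0], 0.146], [[0, 0, 0], 0]]'

```text
time_s: 12.7
tool_pos: [0.491, 0.1985, 0.2314]
tool_rot: [3.135, 0.011, 2.821]
force: [-0.5, 0.4, 0.1]
grip_width: 0.0852
grasp_force: 0.0
```

```bash
python3 st.py; python3 - <<'E'
from h import *
w=capture("wrist")
for d in masks_of("mallet",w):print(d["p"],d["rect"])
for d in tip_of("mallet",w):print(d["p"],d["uv"],ground(w,d["uv"],.004))
f=w["frame"].copy()
cv2.imwrite("pics/w2.png",f)
E
```

```text
12.7 [0.49096382 0.19853461 0.23137263] [3.13497698 0.01085707 2.82130823] [ 0.38535315  0.02484474  0.11111619  1.64451302 -0.00200492  0.70558907]
[[-0.94908997  0.31476147  0.01238736]
 [ 0.31481798  0.94914775  0.00286114]
 [-0.01085686  0.00661524 -0.99991918]]
0.98 [357.3, 180.9, 469.4, 268.0]
0.82 [211.0, 19.2, 293.2, 111.0]
0.63 [269.4, 173.9, 293.4, 228.3]
0.87 [253.6, 78.3] [0.36446301 0.2115138  0.004     ]
```

View pics/w2.png

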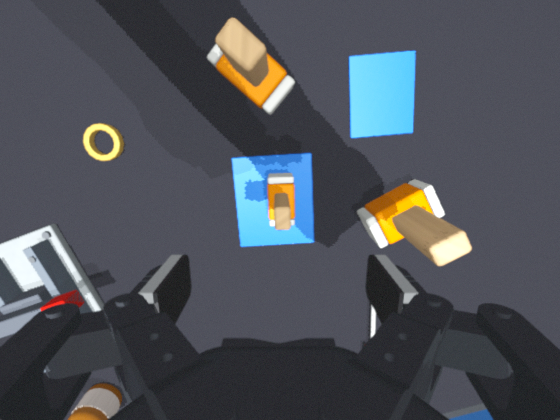

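```bash
cat > fit.py <<'E'
from h import *
from scipy.optimize import minimize
def box(x0,x1,y0,y1,z0,z1): return np.array([[x,y,z] for x in(x0,x1) for y in(y0,y1) for z in(z0,z1)])
BX=[box(-.03,.03,-.016,.016,0,.034),box(-.012,.012,-.008,.008,.034,.1)]
def render(c,p,bx=BX,z=.004):
    m=np.zeros((420*4,560*4),np.uint8); C,S=np.cos(p[2]),np.sin(p[2])
    for b in bx:
        P=b@np.array([[C,S,0],[-S,C,0],[0,0,1]])+[p[0],p[1],z]
        u=proj(c,P); cv2.fillConvexPoly(m,cv2.convexHull(np.round(u*4).astype(np.int32)),1)
    return m>0
E
python3 - <<'E'
from fit import *
for cam in("wrist","top","scene"):
    w=capture(cam); best=None
    for d in masks_of("mallet",w):
        M=cv2.resize(d["mask"].astype(np.uint8),None,fx=4,fy=4,interpolation=0)>0
        f=lambda q:1-(lambda r:(r&M).sum()/(r|M).sum())(render(w,[q[0]/100,q[1]/100,q[2]/5]))
        r=minimize(f,[50.8,19.8,-.31*5],method="Nelder-Mead",options=dict(initial_simplex=[[50.8,19.8,-1.55],[51.5,19.8,-1.55],[50.8,20.5,-1.55],[50.8,19.8,-1.2]],maxiter=120))
        if r.fun<.7: print(cam,r.fun,r.x[:2]*10,r.x[2]/5)
E
```

```text
wrist 0.0726884664948454 [506.70440179 197.39577807] -0.2918590710503432
top 0.16862155388471178 [508.03020171 195.26899717] -0.2577574281126165
scene 0.4010821778829895 [348.69404432 209.96820258] -1.1512201524802803
scene 0.1126579778830964 [515.41502357 197.17516588] -0.20280610652045775
```

Request:
step_arm --motion '[[[-13.7, 2.4, 20], 0], [[0, 0, 40], -0.03], [[0, 0, 40], 0], [[0, 0, 40], 0], [[0, 0, 30], 0], [[0, 0, 13.5], 0], [[0, 0, 0], 0]]'

```text
time_s: 13.85
tool_pos: [0.5065, 0.1955, 0.0465]
tool_rot: [3.137, 0.009, 2.852]
force: [1.0, -0.5, -0.2]
grip_width: 0.0857
grasp_force: 0.0
```

Request:
step_arm --motion '[[[0, 0, 0], 0], [[0, 0, 0], 0], [[0, 0, 0], 0], [[0, 0, 0], 0], [[0, 0, 0], 0], [[0, 0, 0], 0], [[0, 0, 0], 0]]' --hand 1

```text
time_s: 14.55
tool_pos: [0.5076, 0.1961, 0.0484]
tool_rot: [3.135, 0.012, 2.851]
force: [0.4, 0.5, 4.0]
grip_width: 0.0152
grasp_force: 60.9
```

Request:
step_arm --motion '[[[0, 0, -20], 0], [[0, 0, -40], 0], [[0, 0, -40], -0.108], [[0, 0, 0], -0.107], [[0, 0, 0], -0.107], [[4.6, -40.6, 0], 0], [[4.6, -40.6, 0], 0], [[4.6, -40.6, 0], 0], [[4.6, -40.6, 0], 0], [[4.6, -40.6, 0], 0], [[4.6, -40.6, 0], 0], [[4.6, -40.6, 0], 0]]'

```text
time_s: 15.75
tool_pos: [0.4824, -0.091, 0.1466]
tool_rot: [3.139, 0.012, -3.11]
force: [1.2, -0.3, -1.6]
grip_width: 0.0154
grasp_force: 60.2
```

Request:
step_arm --motion '[[[0, 0, 0], 0], [[0, 0, 0], 0]]'

```text
time_s: 15.95
tool_pos: [0.4827, -0.0901, 0.1465]
tool_rot: [3.139, 0.012, -3.112]
force: [-0.1, 0.0, -0.9]
grip_width: 0.0156
grasp_force: 60.1
```

```bash
python3 st.py; python3 - <<'E'
from h import *
a=capture("top");w=capture("wrist");b=capture("scene")
for n,z in(("ear_left",.067),("ear_right",.067),("bar_left",.054),("bar_right",.054),("guide",0),("mallet",.104)):
  for nm,c in(("top",a),("wrist",w),("scene",b)):
    print(n,nm,[(round(d["p"],2),np.round(d["uv"]).tolist(),np.round(ground(c,d["uv"],z)[:2]*1000).tolist()) for d in tip_of(n,c)[:2]])
T=cv2.resize(a["frame"][150:290,320:450],None,fx=4,fy=4,interpolation=2)
cv2.imwrite("pics/c3.png",T)
cv2.imwrite("pics/s3.png",cv2.resize(b["frame"][150:290,120:320],None,fx=4,fy=4,interpolation=2))
E
```

```text
15.95 [ 0.48265263 -0.09014068  0.14646482] [ 3.1388138   0.01152313 -3.11211666] [-0.18764991 -0.08012313 -0.15539356  1.4848719   0.00519592 -0.21711424]
[[-0.99949925 -0.02950362  0.01143592]
 [-0.02946977  0.99956081  0.00311724]
 [-0.01152287  0.00277867 -0.99992975]]
ear_left top [(0.78, [346.0, 223.0], [533.0, -87.0])]
ear_left wrist []
ear_left scene []
ear_right top []
ear_right wrist [(0.95, [125.0, 272.0], [534.0, -216.0])]
ear_right scene [(0.67, [181.0, 201.0], [542.0, -206.0])]
bar_left top [(0.6, [361.0, 212.0], [553.0, -120.0])]
bar_left wrist []
bar_left scene [(0.67, [216.0, 216.0], [558.0, -113.0])]
bar_right top [(0.92, [397.0, 212.0], [553.0, -188.0]), (0.21, [350.0, 249.0], [483.0, -97.0])]
bar_right wrist []
bar_right scene [(0.98, [187.0, 210.0], [554.0, -187.0])]
guide top [(0.59, [370.0, 217.0], [546.0, -150.0]), (0.24, [206.0, 231.0], [519.0, 185.0])]
guide wrist [(0.94, [218.0, 255.0], [546.0, -152.0])]
guide scene [(0.97, [203.0, 230.0], [554.0, -153.0])]
mallet top [(0.94, [191.0, 311.0], [378.0, 196.0]), (0.75, [348.0, 250.0], [483.0, -85.0])]
mallet wrist []
mallet scene [(0.7, [360.0, 206.0], [508.0, 207.0]), (0.63, [235.0, 183.0], [490.0, -85.0])]
```

View pics/s3.png

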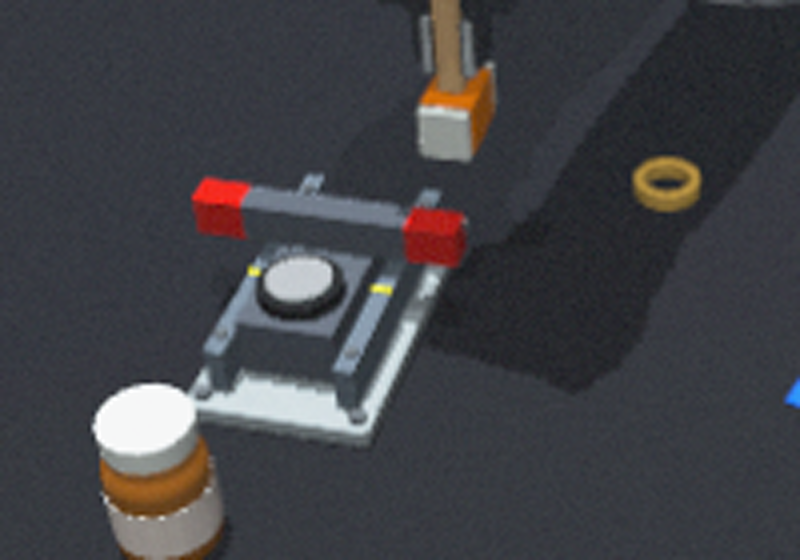

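Request:
step_arm --motion '[[[0, 0, 25], 0], [[0, 0, 25], 0], [[0, 0, 0], 0], [[-4, 0, 0], 0], [[-3, 0, 0], 0], [[-2, 0, 0], 0], [[0, 0, 0], 0]]'

```text
time_s: 17.7
tool_pos: [0.4934, -0.089, 0.0978]
tool_rot: [3.139, 0.014, -3.11]
force: [0.4, 1.0, -1.4]
grip_width: 0.0154
grasp_force: 60.0
```

Request:
step_arm --motion '[[[-1, 0, 0], 0], [[-1, 0, 0], 0]]'

```text
time_s: 17.9
tool_pos: [0.4948, -0.0889, 0.0973]
tool_rot: [3.139, 0.013, -3.11]
force: [-0.7, 0.4, -1.4]
grip_width: 0.0154
grasp_force: 60.0
```

Request:
step_arm --motion '[[[-0.7, 0, 0], 0], [[-0.7, 0, 0], 0]]'

```text
time_s: 18.1
tool_pos: [0.4961, -0.0889, 0.0971]
tool_rot: [3.139, 0.012, -3.11]
force: [0.2, -0.3, -2.5]
grip_width: 0.0152
grasp_force: 60.0
```

Request:
step_arm --motion '[[[-0.5, 0, 0], 0], [[-0.5, 0, 0], 0]]'

```text
time_s: 18.3
tool_pos: [0.4971, -0.0888, 0.097]
tool_rot: [3.139, 0.012, -3.11]
force: [-0.0, -0.4, -1.4]
grip_width: 0.0156
grasp_force: 60.0
```

Request:
step_arm --motion '[[[-0.5, 0, 0], 0], [[-0.5, 0, 0], 0]]'

```text
time_s: 18.5
tool_pos: [0.4981, -0.0888, 0.0971]
tool_rot: [3.139, 0.012, -3.11]
force: [0.1, -0.8, -1.6]
grip_width: 0.0153
grasp_force: 60.0
```

Request:
step_arm --motion '[[[-0.5, 0, 0], 0], [[-0.5, 0, 0], 0]]'

```text
time_s: 18.7
tool_pos: [0.4991, -0.0888, 0.0971]
tool_rot: [3.139, 0.012, -3.11]
force: [-0.5, -0.3, -1.6]
grip_width: 0.0152
grasp_force: 60.0
```

Request:
step_arm --motion '[[[-0.5, 0, 0], 0], [[-0.5, 0, 0], 0]]'

```text
time_s: 18.9
tool_pos: [0.4997, -0.0887, 0.0971]
tool_rot: [3.139, 0.012, -3.11]
force: [-3.9, -0.3, 1.5]
grip_width: 0.0155
grasp_force: 60.3
```

Request:
step_arm --motion '[[[-0.5, 0, 0], 0], [[-0.5, 0, 0], 0]]'

```text
time_s: 19.1
tool_pos: [0.5003, -0.0887, 0.0971]
tool_rot: [3.139, 0.011, -3.11]
force: [-6.8, 0.7, 4.1]
grip_width: 0.0151
grasp_force: 60.8
```

Request:
step_arm --motion '[[[-0.5, 0, 0], 0], [[-0.5, 0, 0], 0]]'

```text
time_s: 19.3
tool_pos: [0.501, -0.0885, 0.0972]
tool_rot: [3.139, 0.01, -3.11]
force: [-7.8, 1.7, 4.4]
grip_width: 0.0154
grasp_force: 60.9
```

Request:
step_arm --motion '[[[-0.4, 0, 0], 0]]'

```text
time_s: 19.4
tool_pos: [0.5014, -0.0885, 0.0972]
tool_rot: [3.139, 0.01, -3.11]
force: [-8.5, 1.3, 3.5]
grip_width: 0.0152
grasp_force: 60.9
```

Request:
step_arm --motion '[[[-0.5, 0, 0], 0], [[-0.5, 0, 0], 0]]'

```text
time_s: 19.6
tool_pos: [0.5023, -0.0883, 0.0971]
tool_rot: [3.138, 0.01, -3.11]
force: [-8.2, 2.2, 4.7]
grip_width: 0.0152
grasp_force: 60.9
```

Request:
step_arm --motion '[[[-0.5, 0, 0], 0], [[-0.5, 0, 0], 0]]'

```text
time_s: 19.8
tool_pos: [0.5032, -0.0882, 0.0972]
tool_rot: [3.138, 0.01, -3.11]
force: [-10.3, 2.1, 5.6]
grip_width: 0.0153
grasp_force: 61.0
```

Request:
step_arm --motion '[[[-0.4, 0, 0], 0]]'

```text
time_s: 19.9
tool_pos: [0.5035, -0.0882, 0.0972]
tool_rot: [3.138, 0.01, -3.11]
force: [-10.4, 3.9, 5.7]
grip_width: 0.0155
grasp_force: 61.1
```

Creeping has begun, but vertical and side friction are adding to the load. I'll relieve those while pushing on.

Request:
step_arm --motion '[[[0, 0.3, -0.5], 0], [[-0.2, 0.2, -0.3], 0]]'

```text
time_s: 20.1
tool_pos: [0.5035, -0.088, 0.0973]
tool_rot: [3.139, 0.009, -3.11]
force: [-7.0, -0.8, -0.9]
grip_width: 0.0152
grasp_force: 60.3
```

Request:
step_arm --motion '[[[-0.5, 0.05, -0.2], 0], [[-0.5, 0.05, -0.2], 0]]'

```text
time_s: 20.3
tool_pos: [0.504, -0.088, 0.0975]
tool_rot: [3.139, 0.008, -3.11]
force: [-10.0, -0.4, -0.4]
grip_width: 0.0155
grasp_force: 60.3
```

Request:
step_arm --motion '[[[-0.4, 0.05, -0.2], 0]]'

```text
time_s: 20.4
tool_pos: [0.5043, -0.0879, 0.0975]
tool_rot: [3.139, 0.007, -3.11]
force: [-10.5, -0.5, -1.0]
grip_width: 0.0152
grasp_force: 60.3
```

Request:
step_arm --motion '[[[-0.4, 0.05, -0.15], 0], [[-0.3, 0.05, -0.15], 0]]'

```text
time_s: 20.6
tool_pos: [0.5048, -0.0879, 0.0977]
tool_rot: [3.139, 0.007, -3.11]
force: [-11.1, -0.6, -1.8]
grip_width: 0.0153
grasp_force: 60.3
```

```bash
cat > sl.py <<'E'
from h import *
s=observe();print(s["time_s"],s["force"],s["tool_pos"])
a=capture("top");w=capture("wrist");b=capture("scene")
G=np.array([549.5,-153.]);C,S=np.cos(.031),np.sin(.031)
for n,z in(("ear_left",.067),("ear_right",.067),("bar_left",.054),("bar_right",.054)):
  o=[]
  for nm,c in(("top",a),("wrist",w),("scene",b)):
    for d in tip_of(n,c)[:1]:
      q=ground(c,d["uv"],z)[:2]*1000-G; o.append((nm,round(d["p"],2),np.round([C*q[0]+S*q[1],-S*q[0]+C*q[1]],1).tolist()))
  print(n,o)
E
python3 sl.py
```

```text
20.6 [-11.06637162  -0.63672266  -1.75184977] [ 0.5047891  -0.08785093  0.09774598]
ear_left [('top', 0.67, [-18.4, 56.7]), ('scene', 0.92, [-5.1, 67.4])]
ear_right [('wrist', 0.66, [-20.0, -62.6]), ('scene', 0.87, [-3.1, -50.5])]
bar_left [('top', 0.84, [2.2, 44.8]), ('scene', 0.92, [10.6, 33.8])]
bar_right [('wrist', 0.91, [-1.2, -37.9]), ('scene', 0.87, [-3.5, -39.0])]
```

Request:
step_arm --motion '[[[-0.4, 0.0, -0.1], 0], [[-0.4, 0.0, -0.1], 0]]'

```text
time_s: 21.55
tool_pos: [0.5053, -0.0878, 0.0978]
tool_rot: [3.139, 0.006, -3.11]
force: [-11.4, -0.7, -1.0]
grip_width: 0.0155
grasp_force: 60.3
```

```bash
python3 - <<'E'
from h import *
s=observe();print(s["force"],s["tool_pos"])
b=capture("scene");a=capture("top")
B=cv2.resize(b["frame"][150:270,160:270],None,fx=4.8,fy=4.8,interpolation=2)
A=cv2.resize(a["frame"][180:270,325:435],None,fx=4,fy=4,interpolation=2)
B=B[:,:360] if 0 else B
h=B.shape[0];A=cv2.copyMakeBorder(A,0,h-A.shape[0],0,0,0)
I=np.hstack([B,A]); print(I.shape); cv2.imwrite("pics/p5.png",cv2.resize(I,None,fx=.8,fy=.8,interpolation=3))
E
```

```text
[-11.41343372  -0.73094362  -0.95375652] [ 0.50530519 -0.08779729  0.09782415]
(576, 968, 3)
```

View pics/p5.png

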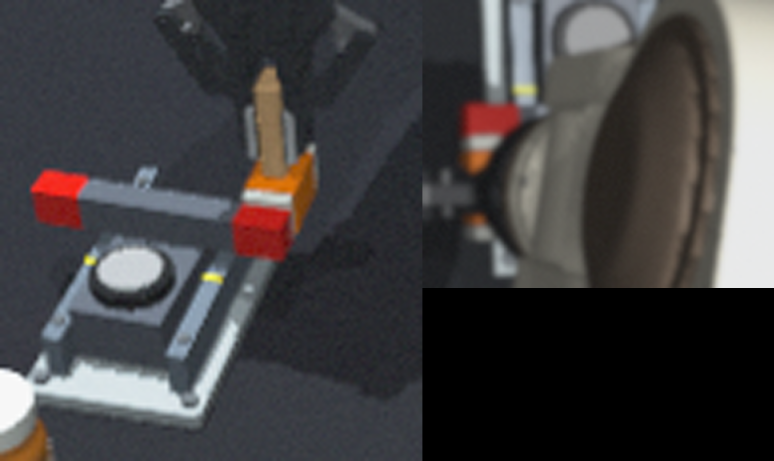

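```bash
cat > red.py <<'E'
from h import *
import sys
def ears(c):
    f=c["frame"]; hsv=cv2.cvtColor(f,cv2.COLOR_BGR2HSV)
    m=cv2.inRange(hsv,(0,150,60),(8,255,255))|cv2.inRange(hsv,(172,150,60),(180,255,255)); m[:,:130]=0;m[:,270:]=0;m[260:]=0
    n,l,st,ce=cv2.connectedComponentsWithStats(m); o=[]
    for i in range(1,n):
        if st[i,4]>40:
            y,x=np.where(l==i)
            # bottom edge (front lower edge of the ear): median of lowest pixels per column
            cols=np.unique(x)[2:-2]; by=np.median([y[x==k].max() for k in cols])
            o.append((ce[i][0],by))
    o.sort(); return [ground(c,p,.054)[:2]*1000 for p in o],o
if __name__=="__main__":
    s=observe(); b=capture("scene"); np.save("cal.npy",np.array([0]))
    for nm,f in(("init",cv2.imread("pics/scene.png")),("now",b["frame"])):
        c=dict(b); c["frame"]=f; g,o=ears(c); C,S=np.cos(.031),np.sin(.031)
        print(nm,[np.round([C*(q[0]-549.5)+S*(q[1]+153),-S*(q[0]-549.5)+C*(q[1]+153)],1).tolist() for q in g],np.round(o,1).tolist())
    print(s["time_s"],np.round(s["force"],1),s["tool_pos"])
E
python3 red.py
```

```text
init [[2.4, -65.2], [1.5, 66.5]] [[174.4, 208.0], [228.2, 215.0]]
now [[2.2, -64.7], [5.3, 66.1]] [[174.7, 208.0], [227.5, 216.0]]
21.65 [-11.8  -1.5  -0.2] [ 0.505262   -0.08778057  0.0977912 ]
```

```bash
cat > red.py <<'E'
from h import *
def ears(c,f):
    f=f.astype(float); m=np.clip((f[:,:,2]-1.6*np.maximum(f[:,:,0],f[:,:,1]))/80,0,1)
    g=[]
    for x0,x1 in((155,200),(205,260)):
        s=m[190:235,x0:x1]; s=np.where(s>.15,s,0); y,x=np.mgrid[190:235,x0:x1]
        q=ground(c,((s*x).sum()/s.sum(),(s*y).sum()/s.sum()),.067)[:2]*1000-[549.5,-153]
        g.append((np.cos(.031)*q[0]+np.sin(.031)*q[1], s.sum()))
    return np.array(g)
if __name__=="__main__":
    s=observe(); b=capture("scene")
    i=ears(b,cv2.imread("pics/scene.png")); g=ears(b,b["frame"])
    d=g[:,0]-i[:,0]; print("moved right,left (mm):",np.round(d,1),"areas",np.round(i[:,1]),np.round(g[:,1]))
    print(s["time_s"],np.round(s["force"],1),np.round(s["tool_pos"],4))
E
python3 red.py
```

```text
moved right,left (mm): [-1.1 -1.8] areas [163. 188.] [160. 197.]
21.7 [-11.8  -0.7  -0.2] [ 0.5053 -0.0878  0.0978]
```

```bash
cat > red.py <<'E'
from h import *
def ears(c,f):
    f=f.astype(float); g=[]
    for x0,x1,y0,y1 in((168,182,198,222),(221,236,203,228)):
        v=f[y0:y1,x0:x1,2]-f[y0:y1,x0:x1,:2].mean(2)      # redness
        ys=[]
        for k in range(x1-x0):
            col=v[:,k]; j=np.where(col>.5*np.percentile(col,80))[0].max()
            t=.5*np.percentile(col,80); ys.append(y0+j+(col[j]-t)/(col[j]-col[j+1]+1e-6) if j+1<len(col) else np.nan)
        xs=np.arange(x0,x1); p=np.polyfit(xs,ys,1); r=np.abs(np.polyval(p,xs)-ys); ok=r<=np.median(r)*2.5; p=np.polyfit(xs[ok],np.array(ys)[ok],1)
        xm=(x0+x1)/2; q=ground(c,(xm,np.polyval(p,xm)),.054)[:2]*1000-[549.5,-153]
        g.append([np.cos(.031)*q[0]+np.sin(.031)*q[1],-np.sin(.031)*q[0]+np.cos(.031)*q[1]])
    return np.array(g)
if __name__=="__main__":
    s=observe(); b=capture("scene")
    i=ears(b,cv2.imread("pics/scene.png")); g=ears(b,b["frame"])
    print("front edge guide x,y: right,left init",np.round(i,1).tolist(),"now",np.round(g,1).tolist())
    print(s["time_s"],np.round(s["force"],1),np.round(s["tool_pos"],4))
E
python3 red.py
```

```text
front edge guide x,y: right,left init [[3.5, -63.3], [2.2, 67.5]] now [[2.7, -63.6], [6.1, 68.6]]
21.75 [-11.6  -0.9  -0.9] [ 0.5053 -0.0878  0.0978]
```

The left ear has gone about 4 mm forward. Next is the right ear, sliding behind the bar at the same height.

Request:
step_arm --motion '[[[4, 0, 0], 0], [[5, 0, 0], 0], [[0, -32, 0], 0], [[0, -32, 0], 0], [[0, -32, 0], 0], [[0, -32, 0], 0], [[0, 0, 0], 0], [[-2, 0, 0], 0], [[-1, 0, 0], 0], [[0, 0, 0], 0]]'

```text
time_s: 22.8
tool_pos: [0.505, -0.2165, 0.0985]
tool_rot: [3.141, 0.01, -3.111]
force: [-6.1, -3.7, -1.6]
grip_width: 0.0152
grasp_force: 60.2
```

Request:
step_arm --motion '[[[-0.6, 0, -0.05], 0], [[-0.6, 0, -0.1], 0], [[-0.6, 0, -0.15], 0]]'

```text
time_s: 23.1
tool_pos: [0.5066, -0.2164, 0.0987]
tool_rot: [3.141, 0.01, -3.111]
force: [-6.5, -4.4, -3.6]
grip_width: 0.0155
grasp_force: 60.0
```

Request:
step_arm --motion '[[[-0.5, -0.3, 0.1], 0], [[-0.6, -0.2, 0], 0], [[-0.5, 0, 0], 0]]'

```text
time_s: 23.4
tool_pos: [0.508, -0.2167, 0.0987]
tool_rot: [3.141, 0.009, -3.111]
force: [-8.0, -4.4, -0.5]
grip_width: 0.0153
grasp_force: 60.3
```

Request:
step_arm --motion '[[[-0.5, -0.4, 0], 0], [[-0.6, -0.3, -0.1], 0], [[-0.5, -0.2, -0.1], 0]]'

```text
time_s: 23.7
tool_pos: [0.5095, -0.2171, 0.0987]
tool_rot: [3.14, 0.009, -3.11]
force: [-7.5, -1.9, -2.7]
grip_width: 0.0155
grasp_force: 60.1
```

Request:
step_arm --motion '[[[-0.5, 0, -0.1], 0], [[-0.5, 0, -0.1], 0]]'

```text
time_s: 23.9
tool_pos: [0.5104, -0.2172, 0.0988]
tool_rot: [3.14, 0.009, -3.11]
force: [-8.9, -1.9, -3.0]
grip_width: 0.015
grasp_force: 60.1
```

Request:
step_arm --motion '[[[-0.5, -0.1, 0], 0], [[-0.5, -0.1, 0], 0]]'

```text
time_s: 24.1
tool_pos: [0.5113, -0.2173, 0.0988]
tool_rot: [3.14, 0.009, -3.11]
force: [-10.5, -2.0, -0.4]
grip_width: 0.0151
grasp_force: 60.1
```

Request:
step_arm --motion '[[[-0.5, -0.1, 0], 0], [[-0.5, -0.1, 0], 0]]'

```text
time_s: 24.3
tool_pos: [0.512, -0.2175, 0.0988]
tool_rot: [3.14, 0.008, -3.11]
force: [-11.3, -2.4, 0.1]
grip_width: 0.0152
grasp_force: 60.4
```

Request:
step_arm --motion '[[[-0.5, -0.2, -0.1], 0], [[-0.4, -0.2, -0.1], 0]]'

```text
time_s: 24.5
tool_pos: [0.5126, -0.2176, 0.0989]
tool_rot: [3.139, 0.007, -3.11]
force: [-12.2, -1.7, 0.7]
grip_width: 0.015
grasp_force: 60.3
```

```bash
python3 red.py
```

```text
front edge guide x,y: right,left init [[3.5, -63.3], [2.2, 67.5]] now [[10.8, -60.4], [2.8, 67.7]]
24.5 [-12.2  -1.7   0.7] [ 0.5126 -0.2176  0.0989]
```

Request:
step_arm --motion '[[[7, 0, 0.3], 0], [[8, 0, 0.3], 0], [[0, 33, 0.3], 0], [[0, 33, 0], 0], [[0, 33, 0], 0], [[0, 30.5, 0], 0], [[0, 0, 0], 0], [[-2, 0, 0], 0], [[-2, 0, 0], 0], [[0, 0, 0], 0]]'

```text
time_s: 25.55
tool_pos: [0.4998, -0.0893, 0.0989]
tool_rot: [3.139, 0.012, -3.111]
force: [-1.0, 0.2, -1.2]
grip_width: 0.0153
grasp_force: 60.3
```

Request:
step_arm --motion '[[[-0.6, 0.1, 0], 0], [[-0.6, 0.1, -0.1], 0], [[-0.6, 0.1, -0.1], 0]]'

```text
time_s: 25.85
tool_pos: [0.5013, -0.0889, 0.0989]
tool_rot: [3.14, 0.011, -3.111]
force: [-4.6, -3.3, -1.2]
grip_width: 0.0152
grasp_force: 60.4
```

Request:
step_arm --motion '[[[-0.6, -0.2, -0.1], 0], [[-0.6, -0.1, -0.1], 0], [[-0.6, 0, -0.1], 0], [[-0.6, 0, -0.1], 0]]'

```text
time_s: 26.25
tool_pos: [0.5033, -0.0886, 0.0992]
tool_rot: [3.139, 0.011, -3.11]
force: [-5.5, -1.5, -1.3]
grip_width: 0.015
grasp_force: 60.3
```

Request:
step_arm --motion '[[[-0.6, 0, -0.1], 0], [[-0.6, 0, -0.1], 0]]'

```text
time_s: 26.45
tool_pos: [0.5044, -0.0885, 0.0992]
tool_rot: [3.139, 0.01, -3.11]
force: [-6.3, -1.1, -1.6]
grip_width: 0.0154
grasp_force: 60.2
```

Good, steady creep at 6 N.

Request:
step_arm --motion '[[[-0.6, 0, -0.1], 0], [[-0.6, 0, -0.1], 0], [[-0.6, 0, -0.1], 0]]'

```text
time_s: 26.75
tool_pos: [0.506, -0.0883, 0.0993]
tool_rot: [3.138, 0.01, -3.11]
force: [-5.3, 0.4, -2.0]
grip_width: 0.0155
grasp_force: 60.0
```

Request:
step_arm --motion '[[[-0.5, 0, -0.1], 0], [[-0.5, 0, -0.1], 0]]'

```text
time_s: 26.95
tool_pos: [0.5067, -0.0881, 0.0993]
tool_rot: [3.138, 0.009, -3.11]
force: [-7.2, 1.2, -2.3]
grip_width: 0.0155
grasp_force: 60.1
```

Request:
step_arm --motion '[[[-0.6, 0.1, 0], 0], [[-0.6, 0.1, 0], 0]]'

```text
time_s: 27.15
tool_pos: [0.5078, -0.0878, 0.0994]
tool_rot: [3.138, 0.009, -3.11]
force: [-8.9, -0.0, -2.4]
grip_width: 0.0152
grasp_force: 60.1
```

Request:
step_arm --motion '[[[-0.5, 0.1, 0], 0], [[-0.5, 0.1, 0], 0]]'

```text
time_s: 27.35
tool_pos: [0.5088, -0.0876, 0.0994]
tool_rot: [3.138, 0.009, -3.11]
force: [-8.0, 1.5, -1.8]
grip_width: 0.0152
grasp_force: 60.1
```

Request:
step_arm --motion '[[[-0.5, 0.1, -0.1], 0], [[-0.5, 0.1, -0.1], 0]]'

```text
time_s: 27.55
tool_pos: [0.5096, -0.0874, 0.0994]
tool_rot: [3.138, 0.008, -3.11]
force: [-7.1, 0.7, -3.5]
grip_width: 0.0151
grasp_force: 60.1
```

Request:
step_arm --motion '[[[-0.4, 0.1, -0.1], 0], [[-0.4, 0.1, -0.1], 0]]'

```text
time_s: 27.75
tool_pos: [0.5102, -0.0873, 0.0995]
tool_rot: [3.138, 0.008, -3.11]
force: [-8.9, -0.8, -3.0]
grip_width: 0.0154
grasp_force: 60.0
```

```bash
python3 red.py
```

```text
front edge guide x,y: right,left init [[3.5, -63.3], [2.2, 67.5]] now [[8.4, -61.3], [11.2, 70.2]]
27.75 [-8.9 -0.8 -3. ] [ 0.5102 -0.0873  0.0995]
```

Request:
step_arm --motion '[[[-0.5, 0.1, 0.1], 0], [[-0.5, 0, 0], 0]]'

```text
time_s: 28.0
tool_pos: [0.511, -0.0872, 0.0996]
tool_rot: [3.138, 0.008, -3.11]
force: [-10.2, -0.6, -0.9]
grip_width: 0.0152
grasp_force: 60.3
```

Request:
step_arm --motion '[[[-0.5, 0, 0], 0], [[-0.5, 0, 0], 0]]'

```text
time_s: 28.2
tool_pos: [0.5117, -0.0871, 0.0996]
tool_rot: [3.138, 0.007, -3.11]
force: [-12.3, 0.6, 0.9]
grip_width: 0.0154
grasp_force: 60.4
```

Request:
step_arm --motion '[[[6, 0, 0.4], 0], [[6, 0, 0.4], 0], [[0, -33, 0.3], 0], [[0, -33, 0], 0], [[0, -33, 0], 0], [[0, -31, 0], 0], [[0, 0, 0], 0], [[-1.6, 0, 0], 0], [[-1, 0, 0], 0], [[0, 0, 0], 0]]'

```text
time_s: 29.2
tool_pos: [0.5084, -0.2171, 0.0991]
tool_rot: [3.14, 0.011, -3.109]
force: [-4.3, -2.4, -0.7]
grip_width: 0.015
grasp_force: 60.3
```

Request:
step_arm --motion '[[[-0.6, -0.1, 0], 0], [[-0.6, -0.1, 0], 0], [[-0.6, -0.1, 0], 0]]'

```text
time_s: 29.5
tool_pos: [0.5099, -0.2172, 0.0992]
tool_rot: [3.14, 0.011, -3.109]
force: [-7.3, -2.5, 0.2]
grip_width: 0.0156
grasp_force: 60.4
```

Request:
step_arm --motion '[[[-0.6, -0.1, 0], 0], [[-0.6, -0.1, 0], 0]]'

```text
time_s: 29.7
tool_pos: [0.5111, -0.2174, 0.0992]
tool_rot: [3.14, 0.011, -3.109]
force: [-6.1, -2.8, 1.0]
grip_width: 0.0152
grasp_force: 60.4
```

Request:
step_arm --motion '[[[-0.6, -0.15, -0.1], 0], [[-0.6, -0.15, -0.1], 0], [[-0.6, -0.15, -0.1], 0], [[-0.6, -0.15, -0.1], 0]]'

```text
time_s: 30.1
tool_pos: [0.5133, -0.2178, 0.0993]
tool_rot: [3.139, 0.01, -3.109]
force: [-6.0, -2.3, -1.1]
grip_width: 0.0151
grasp_force: 60.3
```

Request:
step_arm --motion '[[[-0.5, -0.1, -0.05], 0], [[-0.5, -0.1, -0.05], 0]]'

```text
time_s: 30.3
tool_pos: [0.5141, -0.2179, 0.0994]
tool_rot: [3.139, 0.01, -3.109]
force: [-8.1, -1.8, -0.9]
grip_width: 0.0154
grasp_force: 60.3
```

Request:
step_arm --motion '[[[-0.5, -0.1, -0.05], 0], [[-0.5, -0.1, -0.05], 0]]'

```text
time_s: 30.5
tool_pos: [0.515, -0.2181, 0.0994]
tool_rot: [3.139, 0.009, -3.109]
force: [-8.9, -3.0, -0.6]
grip_width: 0.0152
grasp_force: 60.3
```

Request:
step_arm --motion '[[[-0.5, -0.15, -0.05], 0], [[-0.5, -0.15, -0.05], 0]]'

```text
time_s: 30.7
tool_pos: [0.5159, -0.2183, 0.0994]
tool_rot: [3.139, 0.009, -3.109]
force: [-7.8, -2.4, -1.8]
grip_width: 0.0156
grasp_force: 60.2
```

Request:
step_arm --motion '[[[-0.5, -0.15, -0.05], 0], [[-0.4, -0.15, -0.05], 0]]'

```text
time_s: 30.9
tool_pos: [0.5168, -0.2184, 0.0994]
tool_rot: [3.139, 0.009, -3.109]
force: [-8.0, -1.1, -2.1]
grip_width: 0.0157
grasp_force: 60.1
```

Request:
step_arm --motion '[[[-0.5, -0.1, 0], 0], [[-0.5, -0.1, 0], 0]]'

```text
time_s: 31.1
tool_pos: [0.5176, -0.2185, 0.0994]
tool_rot: [3.139, 0.009, -3.109]
force: [-9.9, -1.5, -1.0]
grip_width: 0.0155
grasp_force: 60.3
```

Request:
step_arm --motion '[[[-0.5, -0.1, 0], 0], [[-0.5, -0.1, 0], 0]]'

```text
time_s: 31.3
tool_pos: [0.5184, -0.2186, 0.0995]
tool_rot: [3.138, 0.008, -3.109]
force: [-10.4, -0.9, 0.4]
grip_width: 0.0152
grasp_force: 60.4
```

Request:
step_arm --motion '[[[-0.5, -0.05, -0.05], 0], [[-0.5, -0.05, -0.05], 0]]'

```text
time_s: 31.5
tool_pos: [0.5191, -0.2187, 0.0996]
tool_rot: [3.138, 0.008, -3.109]
force: [-11.8, -1.5, 1.3]
grip_width: 0.0149
grasp_force: 60.5
```

```bash
python3 red.py
```

```text
front edge guide x,y: right,left init [[3.5, -63.3], [2.2, 67.5]] now [[16.9, -57.9], [8.9, 69.5]]
31.5 [-11.8  -1.5   1.3] [ 0.5191 -0.2187  0.0996]
```

Request:
step_arm --motion '[[[7, 0, 0.3], 0], [[8, 0, 0.3], 0], [[0, 33, 0.3], 0], [[0, 33, 0], 0], [[0, 33, 0], 0], [[0, 32, 0], 0], [[0, 0, 0], 0], [[-2.2, 0, 0], 0], [[-1, 0, 0], 0], [[0, 0, 0], 0]]'

```text
time_s: 32.55
tool_pos: [0.5053, -0.0899, 0.0995]
tool_rot: [3.139, 0.013, -3.111]
force: [-0.1, 0.1, -2.2]
grip_width: 0.0154
grasp_force: 60.3
```

Request:
step_arm --motion '[[[-0.6, 0, 0], 0], [[-0.6, 0, 0], 0], [[-0.6, 0, -0.1], 0]]'

```text
time_s: 32.85
tool_pos: [0.5066, -0.0897, 0.0994]
tool_rot: [3.14, 0.011, -3.111]
force: [-2.2, -1.7, -1.0]
grip_width: 0.0154
grasp_force: 60.3
```

Request:
step_arm --motion '[[[-0.6, 0, -0.1], 0], [[-0.6, 0, -0.1], 0]]'

```text
time_s: 33.05
tool_pos: [0.5077, -0.0894, 0.0996]
tool_rot: [3.14, 0.011, -3.11]
force: [-4.3, -1.5, -0.4]
grip_width: 0.0151
grasp_force: 60.3
```

Contact as predicted; expect about 8 mm of free creep (to ~0.516).

Request:
step_arm --motion '[[[-0.6, 0, -0.1], 0], [[-0.6, 0, -0.1], 0], [[-0.6, 0, -0.1], 0], [[-0.6, 0.05, -0.1], 0]]'

```text
time_s: 33.45
tool_pos: [0.5098, -0.089, 0.0998]
tool_rot: [3.139, 0.01, -3.11]
force: [-5.9, -1.9, -1.3]
grip_width: 0.0152
grasp_force: 60.2
```

Request:
step_arm --motion '[[[-0.6, 0.05, -0.1], 0], [[-0.6, 0.05, -0.1], 0], [[-0.6, 0.05, -0.1], 0]]'

```text
time_s: 33.75
tool_pos: [0.5114, -0.0888, 0.0999]
tool_rot: [3.139, 0.01, -3.11]
force: [-4.9, -1.6, -2.4]
grip_width: 0.0154
grasp_force: 60.2
```

Request:
step_arm --motion '[[[-0.5, 0.1, -0.05], 0], [[-0.5, 0.1, -0.05], 0]]'

```text
time_s: 33.95
tool_pos: [0.5123, -0.0885, 0.0999]
tool_rot: [3.139, 0.01, -3.11]
force: [-5.2, -1.5, -3.7]
grip_width: 0.0155
grasp_force: 60.0
```

Request:
step_arm --motion '[[[-0.6, 0, 0], 0], [[-0.6, 0.05, 0], 0], [[-0.6, 0.05, 0], 0]]'

```text
time_s: 34.25
tool_pos: [0.5138, -0.0882, 0.0999]
tool_rot: [3.139, 0.009, -3.11]
force: [-7.2, -1.9, -1.8]
grip_width: 0.0154
grasp_force: 60.1
```

Request:
step_arm --motion '[[[-0.5, 0.05, 0], 0], [[-0.5, 0.05, 0], 0]]'

```text
time_s: 34.45
tool_pos: [0.5148, -0.088, 0.0999]
tool_rot: [3.138, 0.009, -3.11]
force: [-7.3, -0.5, -1.8]
grip_width: 0.0151
grasp_force: 60.2
```

Request:
step_arm --motion '[[[-0.5, 0.05, 0], 0], [[-0.5, 0.05, 0], 0]]'

```text
time_s: 34.65
tool_pos: [0.5157, -0.0878, 0.0999]
tool_rot: [3.138, 0.009, -3.11]
force: [-7.2, 0.0, -1.0]
grip_width: 0.0152
grasp_force: 60.2
```

Request:
step_arm --motion '[[[-0.5, 0.05, -0.05], 0], [[-0.5, 0.05, -0.05], 0], [[-0.4, 0.05, -0.05], 0]]'

```text
time_s: 34.95
tool_pos: [0.5168, -0.0876, 0.1]
tool_rot: [3.138, 0.008, -3.11]
force: [-8.9, -2.0, -1.0]
grip_width: 0.0156
grasp_force: 60.3
```

Request:
step_arm --motion '[[[-0.5, 0.05, 0], 0], [[-0.4, 0.05, 0], 0]]'

```text
time_s: 35.15
tool_pos: [0.5175, -0.0875, 0.1001]
tool_rot: [3.138, 0.008, -3.11]
force: [-10.4, -1.2, -0.1]
grip_width: 0.0153
grasp_force: 60.4
```

```bash
python3 red.py
```

```text
front edge guide x,y: right,left init [[3.5, -63.3], [2.2, 67.5]] now [[12.4, -59.7], [17.4, 72.0]]
35.15 [-10.4  -1.2  -0.1] [ 0.5175 -0.0875  0.1001]
```

Request:
step_arm --motion '[[[-0.5, 0.05, 0], 0], [[-0.4, 0.05, 0], 0]]'

```text
time_s: 35.4
tool_pos: [0.5181, -0.0874, 0.1001]
tool_rot: [3.138, 0.007, -3.11]
force: [-12.6, -0.1, 1.0]
grip_width: 0.0157
grasp_force: 60.6
```

Request:
step_arm --motion '[[[6, 0, 0.4], 0], [[6, 0, 0.4], 0], [[0, -33, 0.3], 0], [[0, -33, 0], 0], [[0, -33, 0], 0], [[0, -31, 0], 0], [[0, 0, 0], 0], [[-1.2, 0, 0], 0], [[-1, 0, 0], 0], [[0, 0, 0], 0]]'

```text
time_s: 36.4
tool_pos: [0.5144, -0.2174, 0.0994]
tool_rot: [3.14, 0.012, -3.109]
force: [-3.2, -3.4, -1.9]
grip_width: 0.0155
grasp_force: 60.3
```

Request:
step_arm --motion '[[[-0.6, -0.1, 0], 0], [[-0.6, -0.1, 0], 0], [[-0.6, -0.1, 0], 0]]'

```text
time_s: 36.7
tool_pos: [0.5161, -0.2177, 0.0994]
tool_rot: [3.139, 0.011, -3.109]
force: [-5.7, -0.8, 1.3]
grip_width: 0.0151
grasp_force: 60.5
```

Request:
step_arm --motion '[[[-0.6, -0.1, -0.1], 0], [[-0.6, -0.1, -0.1], 0], [[-0.6, -0.1, -0.1], 0], [[-0.6, -0.1, -0.1], 0]]'

```text
time_s: 37.1
tool_pos: [0.5182, -0.218, 0.0996]
tool_rot: [3.139, 0.011, -3.109]
force: [-6.3, -1.0, -0.5]
grip_width: 0.015
grasp_force: 60.3
```

Request:
step_arm --motion '[[[-0.6, -0.1, -0.05], 0], [[-0.6, -0.1, -0.05], 0]]'

```text
time_s: 37.3
tool_pos: [0.5193, -0.2182, 0.0996]
tool_rot: [3.139, 0.011, -3.109]
force: [-6.7, -1.5, -1.2]
grip_width: 0.0151
grasp_force: 60.2
```

Request:
step_arm --motion '[[[-0.5, -0.1, -0.05], 0], [[-0.5, -0.1, -0.05], 0]]'

```text
time_s: 37.5
tool_pos: [0.5202, -0.2183, 0.0996]
tool_rot: [3.139, 0.01, -3.109]
force: [-6.2, -0.2, -0.8]
grip_width: 0.0152
grasp_force: 60.3
```

Request:
step_arm --motion '[[[-0.6, -0.1, -0.05], 0], [[-0.6, -0.1, -0.05], 0], [[-0.5, -0.1, -0.05], 0]]'

```text
time_s: 37.8
tool_pos: [0.5217, -0.2185, 0.0997]
tool_rot: [3.139, 0.01, -3.109]
force: [-8.1, 0.1, -0.8]
grip_width: 0.0153
grasp_force: 60.3
```

Request:
step_arm --motion '[[[-0.5, -0.1, -0.05], 0], [[-0.5, -0.1, -0.05], 0]]'

```text
time_s: 38.0
tool_pos: [0.5226, -0.2187, 0.0997]
tool_rot: [3.138, 0.01, -3.109]
force: [-8.5, -1.0, -1.9]
grip_width: 0.0152
grasp_force: 60.2
```

Request:
step_arm --motion '[[[-0.5, -0.1, 0], 0], [[-0.4, -0.1, 0], 0]]'

```text
time_s: 38.2
tool_pos: [0.5235, -0.2189, 0.0997]
tool_rot: [3.138, 0.009, -3.109]
force: [-7.5, -0.7, -0.3]
grip_width: 0.0153
grasp_force: 60.2
```

Request:
step_arm --motion '[[[-0.5, -0.1, 0], 0], [[-0.5, -0.1, 0], 0]]'

```text
time_s: 38.4
tool_pos: [0.5243, -0.2189, 0.0998]
tool_rot: [3.138, 0.009, -3.109]
force: [-9.5, -1.0, -0.8]
grip_width: 0.0158
grasp_force: 60.4
```

Request:
step_arm --motion '[[[-0.4, -0.1, 0], 0], [[-0.4, -0.1, 0], 0]]'

```text
time_s: 38.6
tool_pos: [0.5249, -0.2191, 0.0998]
tool_rot: [3.138, 0.009, -3.109]
force: [-9.8, 0.0, 1.3]
grip_width: 0.0151
grasp_force: 60.5
```

```bash
python3 red.py
```

```text
front edge guide x,y: right,left init [[3.5, -63.3], [2.2, 67.5]] now [[22.7, -55.5], [16.0, 71.6]]
38.6 [-9.8  0.   1.3] [ 0.5249 -0.2191  0.0998]
```

Left front 16, right 22.7. One more moderate left stroke will straighten it and give margin.

Request:
step_arm --motion '[[[7, 0, 0.3], 0], [[7, 0, 0.3], 0], [[0, 33, 0.3], 0], [[0, 33, 0], 0], [[0, 33, 0], 0], [[0, 33, 0], 0], [[0, 0, 0], 0], [[-2.2, 0, 0], 0], [[-1, 0, 0], 0], [[0, 0, 0], 0]]'

```text
time_s: 39.65
tool_pos: [0.5117, -0.0889, 0.0996]
tool_rot: [3.139, 0.013, -3.111]
force: [0.2, -0.5, -0.9]
grip_width: 0.0156
grasp_force: 60.3
```

Request:
step_arm --motion '[[[-0.6, 0, 0], 0], [[-0.6, 0, 0], 0], [[-0.6, 0, -0.1], 0]]'

```text
time_s: 39.95
tool_pos: [0.513, -0.0886, 0.0996]
tool_rot: [3.139, 0.011, -3.111]
force: [-3.5, -1.9, -0.9]
grip_width: 0.0155
grasp_force: 60.4
```

Request:
step_arm --motion '[[[-0.6, 0, -0.1], 0], [[-0.6, 0, -0.1], 0]]'

```text
time_s: 40.15
tool_pos: [0.514, -0.0884, 0.0998]
tool_rot: [3.14, 0.011, -3.11]
force: [-5.5, -2.8, -0.5]
grip_width: 0.0155
grasp_force: 60.3
```

Request:
step_arm --motion '[[[-0.6, -0.05, -0.1], 0], [[-0.6, 0, -0.1], 0], [[-0.6, 0, -0.1], 0], [[-0.6, 0, -0.1], 0]]'

```text
time_s: 40.55
tool_pos: [0.5161, -0.0881, 0.0999]
tool_rot: [3.139, 0.01, -3.11]
force: [-5.6, -1.3, -2.5]
grip_width: 0.0153
grasp_force: 60.3
```

Request:
step_arm --motion '[[[-0.6, 0, -0.1], 0], [[-0.6, 0, -0.1], 0], [[-0.6, 0, -0.1], 0]]'

```text
time_s: 40.85
tool_pos: [0.5177, -0.0878, 0.1]
tool_rot: [3.139, 0.01, -3.11]
force: [-6.1, 0.4, -2.6]
grip_width: 0.0154
grasp_force: 60.1
```

```bash
python3 red.py
```

```text
front edge guide x,y: right,left init [[3.5, -63.3], [2.2, 67.5]] now [[20.3, -56.5], [17.6, 72.1]]
40.85 [-6.1  0.4 -2.6] [ 0.5177 -0.0878  0.1   ]
```

Request:
step_arm --motion '[[[-0.6, 0.05, 0], 0], [[-0.6, 0.05, 0], 0]]'

```text
time_s: 41.1
tool_pos: [0.5188, -0.0876, 0.1]
tool_rot: [3.139, 0.01, -3.11]
force: [-6.6, 0.1, -1.3]
grip_width: 0.0158
grasp_force: 60.1
```

Request:
step_arm --motion '[[[-0.5, 0.05, 0], 0], [[-0.5, 0.05, 0], 0]]'

```text
time_s: 41.3
tool_pos: [0.5196, -0.0874, 0.1001]
tool_rot: [3.138, 0.009, -3.11]
force: [-8.3, 0.9, -1.6]
grip_width: 0.0151
grasp_force: 60.2
```

```bash
python3 red.py; python3 - <<'E'
from h import *
b=capture("scene")
cv2.imwrite("pics/s6.png",cv2.resize(b["frame"][180:260,140:260],None,fx=6,fy=6,interpolation=2))
E
```

```text
front edge guide x,y: right,left init [[3.5, -63.3], [2.2, 67.5]] now [[20.9, -56.3], [18.9, 72.5]]
41.3 [-8.3  0.9 -1.6] [ 0.5196 -0.0874  0.1001]
```

View pics/s6.png

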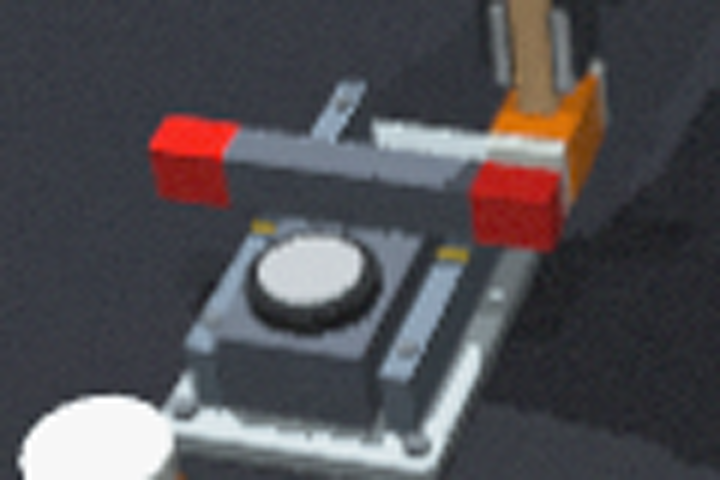

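```bash
python3 - <<'E'
from h import *
b=capture("scene"); hsv=cv2.cvtColor(b["frame"],cv2.COLOR_BGR2HSV)
for nm,f in(("init",cv2.imread("pics/scene.png")),("now",b["frame"])):
  m=cv2.inRange(cv2.cvtColor(f,cv2.COLOR_BGR2HSV),(20,110,60),(35,255,255)); m[:205]=0;m[240:]=0;m[:,:165]=0;m[:,235:]=0
  n,l,st,ce=cv2.connectedComponentsWithStats(m)
  for i in range(1,n):
    if st[i,4]>3:
      q=ground(b,ce[i],.042)[:2]*1000-[549.5,-153]; C,S=np.cos(.031),np.sin(.031)
      print(nm,st[i].tolist(),np.round([C*q[0]+S*q[1],-S*q[0]+C*q[1]],1))
s=observe(); print(s["tool_pos"])
E
```

```text
init [182, 216, 3, 3, 5] [ 17.1 -40.2]
init [212, 221, 6, 3, 8] [18.  38.1]
now [182, 217, 3, 2, 5] [ 17.6 -39. ]
now [213, 221, 5, 3, 7] [18.2 39.1]
[ 0.51962132 -0.08738716  0.10002731]
```

The stripes read 17.5 in the same frame where the truth is 14, so the true margin is only about 2 mm. I'll finish this stroke and add another one on the right.

Request:
step_arm --motion '[[[-0.5, 0.05, 0], 0], [[-0.5, 0.05, 0], 0]]'

```text
time_s: 41.65
tool_pos: [0.5205, -0.0872, 0.1001]
tool_rot: [3.138, 0.009, -3.11]
force: [-7.0, 0.7, -1.3]
grip_width: 0.0152
grasp_force: 60.3
```

Request:
step_arm --motion '[[[-0.5, 0.05, 0], 0], [[-0.5, 0.05, 0], 0]]'

```text
time_s: 41.85
tool_pos: [0.5215, -0.087, 0.1001]
tool_rot: [3.138, 0.009, -3.11]
force: [-8.6, 0.9, -1.0]
grip_width: 0.0155
grasp_force: 60.3
```

Request:
step_arm --motion '[[[-0.4, 0.05, 0], 0], [[-0.4, 0.05, 0], 0]]'

```text
time_s: 42.05
tool_pos: [0.5223, -0.0869, 0.1001]
tool_rot: [3.138, 0.009, -3.11]
force: [-9.1, 0.3, -0.9]
grip_width: 0.0152
grasp_force: 60.3
```

Request:
step_arm --motion '[[[5, 0, 0.4], 0], [[5, 0, 0.4], 0], [[0, -33, 0.3], 0], [[0, -33, 0], 0], [[0, -33, 0], 0], [[0, -31.5, 0], 0], [[0, 0, 0], 0], [[-1, 0, 0], 0], [[-1, 0, 0], 0], [[0, 0, 0], 0]]'

```text
time_s: 43.05
tool_pos: [0.52, -0.2172, 0.0994]
tool_rot: [3.139, 0.013, -3.109]
force: [0.3, -0.6, -0.6]
grip_width: 0.0154
grasp_force: 60.2
```

Request:
step_arm --motion '[[[-0.6, -0.1, 0], 0], [[-0.6, -0.1, 0], 0], [[-0.6, -0.1, 0], 0]]'

```text
time_s: 43.35
tool_pos: [0.5211, -0.2177, 0.0993]
tool_rot: [3.139, 0.011, -3.109]
force: [-5.2, 2.7, 1.0]
grip_width: 0.0154
grasp_force: 60.5
```

Request:
step_arm --motion '[[[-0.5, -0.1, 0], 0], [[-0.5, -0.1, 0], 0]]'

```text
time_s: 43.55
tool_pos: [0.522, -0.2179, 0.0992]
tool_rot: [3.138, 0.011, -3.11]
force: [-6.0, 2.9, 1.0]
grip_width: 0.0151
grasp_force: 60.5
```

Request:
step_arm --motion '[[[-0.6, 0.1, -0.1], 0], [[-0.6, 0.1, -0.1], 0], [[-0.6, 0.1, -0.1], 0]]'

```text
time_s: 43.85
tool_pos: [0.5236, -0.2179, 0.0994]
tool_rot: [3.139, 0.01, -3.11]
force: [-6.1, 0.1, -0.4]
grip_width: 0.0155
grasp_force: 60.4
```

Request:
step_arm --motion '[[[-0.5, 0, -0.1], 0], [[-0.5, 0, -0.1], 0], [[-0.5, 0, -0.05], 0]]'

```text
time_s: 44.15
tool_pos: [0.5249, -0.218, 0.0994]
tool_rot: [3.139, 0.01, -3.11]
force: [-6.4, -0.7, -1.1]
grip_width: 0.0152
grasp_force: 60.4
```

Request:
step_arm --motion '[[[-0.5, 0, -0.05], 0], [[-0.5, 0, -0.05], 0]]'

```text
time_s: 44.35
tool_pos: [0.5257, -0.2181, 0.0995]
tool_rot: [3.14, 0.009, -3.11]
force: [-8.6, -1.4, -0.5]
grip_width: 0.0155
grasp_force: 60.4
```

```bash
python3 red.py; python3 red.py
```

```text
front edge guide x,y: right,left init [[3.5, -63.3], [2.2, 67.5]] now [[25.4, -54.5], [19.4, 72.6]]
44.4 [-7.  -1.5  0.4] [ 0.5257 -0.2181  0.0995]Traceback (most recent call last):
  File "red.py", line 16, in <module>
    i=ears(b,cv2.imread("pics/scene.png")); g=ears(b,b["frame"])
                                              ~~~~^^^^^^^^^^^^^^
  File "red.py", line 8, in ears
    col=v[:,k]; j=np.where(col>.5*np.percentile(col,80))[0].max()
                  ~~~~~~~~~~~~~~~~~~~~~~~~~~~~~~~~~~~~~~~~~~~~~^^
    return umr_maximum(a, axis, None, out, keepdims, initial, where)
ValueError: zero-size array to reduction operation maximum which has no identity
```

The slide is clear of the stripes, with worst-case bar fronts of about 16.5 and 19 mm. I'll carry the mallet back.

Request:
step_arm --motion '[[[6, 0, 0], 0], [[9, 0, 0], 0], [[0, 0, -25], 0], [[0, 0, -27], 0]]'

```text
time_s: 44.85
tool_pos: [0.5103, -0.2184, 0.1518]
tool_rot: [3.138, 0.011, -3.11]
force: [1.7, -0.3, -1.0]
grip_width: 0.0153
grasp_force: 60.0
```

Request:
step_arm --motion '[[[-1.4, 40.7, 0], 0], [[-1.4, 40.7, 0], 0], [[-1.4, 40.7, 0], 0], [[-1.4, 40.7, 0], 0], [[-1.4, 40.7, 0], 0], [[-1.4, 40.7, 0], 0], [[-1.4, 40.7, 0], 0], [[-1.4, 40.7, 0], 0], [[-1.4, 40.7, 0], 0], [[-1.4, 40.7, 0], 0], [[0, 0, 0], 0], [[0, 0, 0], 0]]'

```text
time_s: 46.05
tool_pos: [0.512, 0.1892, 0.153]
tool_rot: [3.139, 0.013, -3.108]
force: [0.6, -1.3, -1.8]
grip_width: 0.0151
grasp_force: 60.2
```

```bash
python3 - <<'E'
from h import *
s=observe();print(s["time_s"],s["tool_pos"],s["tool_rot"],s["force"])
b=capture("scene");f=b["frame"]
A=cv2.resize(f[130:270,290:440],None,fx=3.2,fy=3.2,interpolation=2);B=cv2.resize(f[190:250,150:250],None,fx=3.2,fy=3.2,interpolation=2)
B=cv2.copyMakeBorder(B,0,A.shape[0]-B.shape[0],0,0,0);cv2.imwrite("pics/s7.png",np.hstack([A,B]))
E
```

```text
46.05 [0.51201144 0.18923078 0.15302728] [ 3.13913905  0.01272167 -3.10781146] [ 0.63050511 -1.25417073 -1.75110192]
```

View pics/s7.png

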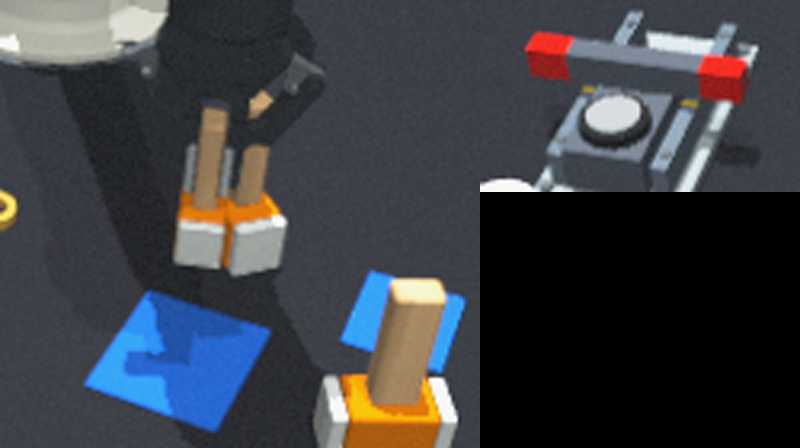

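The mallet hangs upright over the pad at crop (180,360); the neighbouring mallet only overlaps it in the image. The stripes show only in perspective under the bar. Lowering now.

Request:
step_arm --motion '[[[0, 0, 40], 0], [[0, 0, 40], 0], [[0, 0, 18], 0], [[0, 0, 0], 0], [[0, 0, 1.5], 0], [[0, 0, 0], 0]]'

```text
time_s: 46.7
tool_pos: [0.5145, 0.1886, 0.0552]
tool_rot: [3.138, 0.015, -3.111]
force: [0.4, 0.9, -1.0]
grip_width: 0.015
grasp_force: 60.2
```

Request:
step_arm --motion '[[[0, 0, 1.5], 0], [[0, 0, 1], 0], [[0, 0, 0], 0]]'

```text
time_s: 47.0
tool_pos: [0.5137, 0.189, 0.0513]
tool_rot: [3.139, 0.013, -3.11]
force: [0.4, -0.2, -1.0]
grip_width: 0.0156
grasp_force: 60.2
```

Request:
step_arm --motion '[[[0, 0, 1], 0], [[0, 0, 0.5], 0], [[0, 0, 0], 0]]'

```text
time_s: 47.3
tool_pos: [0.5135, 0.1889, 0.0493]
tool_rot: [3.139, 0.012, -3.11]
force: [0.4, 0.6, -1.7]
grip_width: 0.0151
grasp_force: 60.2
```

Request:
step_arm --motion '[[[0, 0, 0.5], 0], [[0, 0, 0.5], 0], [[0, 0, 0], 0]]'

```text
time_s: 47.6
tool_pos: [0.5136, 0.1889, 0.0485]
tool_rot: [3.139, 0.012, -3.11]
force: [0.7, 0.2, -1.2]
grip_width: 0.0152
grasp_force: 60.4
```

Request:
step_arm --motion '[[[0, 0, 0.5], 0], [[0, 0, 0], 0], [[0, 0, 0], 0]]'

```text
time_s: 47.9
tool_pos: [0.5137, 0.189, 0.0484]
tool_rot: [3.139, 0.013, -3.11]
force: [-1.9, 0.0, 5.3]
grip_width: 0.0157
grasp_force: 61.1
```

Request:
step_arm --motion '[[[0, 0, 0], 0], [[0, 0, 0], 0], [[0, 0, 0], 0], [[0, 0, 0], 0], [[0, 0, 0], 0], [[0, 0, 0], 0], [[0, 0, 0], 0]]' --hand 0

```text
time_s: 48.6
tool_pos: [0.5136, 0.1889, 0.048]
tool_rot: [3.139, 0.012, -3.11]
force: [0.2, -0.0, 0.4]
grip_width: 0.0856
grasp_force: 0.0
```

Request:
step_arm --motion '[[[0, 0, -15], 0], [[0, 0, -40], 0], [[0, 0, -40], 0], [[0, 0, -40], 0], [[0, 0, -30], 0], [[0, 0, 0], 0], [[0, 0, 0], 0]]'

```text
time_s: 49.3
tool_pos: [0.5119, 0.1886, 0.2143]
tool_rot: [3.139, 0.014, -3.11]
force: [0.7, 0.8, -0.7]
grip_width: 0.0854
grasp_force: 0.0
```

```bash
python3 - <<'E'
from fit import *
s=observe();print(s["time_s"],s["tool_pos"],s["grip_width"])
for cam in("wrist",):
    w=capture(cam)
    for d in masks_of("mallet",w):
        M=cv2.resize(d["mask"].astype(np.uint8),None,fx=4,fy=4,interpolation=0)>0
        f=lambda q:1-(lambda r:(r&M).sum()/(r|M).sum())(render(w,[q[0]/100,q[1]/100,q[2]/5]))
        r=minimize(f,[51.3,18.9,.15],method="Nelder-Mead",options=dict(initial_simplex=[[51.3,18.9,.15],[52,18.9,.15],[51.3,19.6,.15],[51.3,18.9,.5]],maxiter=120))
        print(cam,d["p"],r.fun,r.x[:2]*10,r.x[2]/5)
b=capture("scene")["frame"]
cv2.imwrite("pics/end.png",np.hstack([w["frame"][:300],cv2.resize(b[180:290,290:440],(409,300))])[:, :800] if 0 else cv2.resize(np.hstack([w["frame"][:300],cv2.resize(b[180:290,290:440],(409,300))]),(780,241)))
E
```

```text
49.3 [0.51193611 0.18855405 0.214318  ] 0.0853994449056178
wrist 0.89 0.09812929545371019 [512.11053958 188.5323515 ] 0.05808874725267891
wrist 0.76 1.0 [513. 189.] 0.03
wrist 0.6 1.0 [513. 189.] 0.03
```

View pics/end.png

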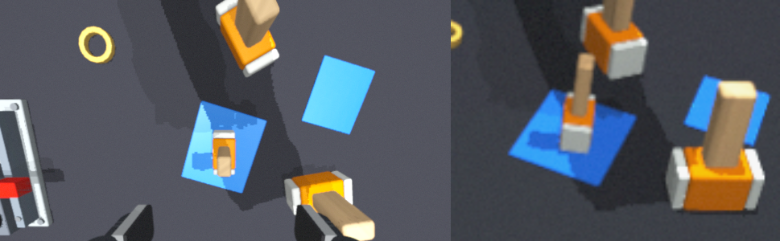

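The mallet stands upright in the middle of the blue pad (wrist picture ~(224,155)), fitted 3 mm from the pad's centre. The gripper is clear.

```bash
python3 -c "
from rig import *
print(finish_job())"
```

```text
the job is handed in; nothing more can be done
None
```

I handed the job in at about 49 s. By camera measurement, the crossbar's front edge is past the yellow stripes on both rails, at worst about 16.5 mm (left) and 19 mm (right). The mallet stands upright near the pad's centre, and the highest push I read was about 13 N. The judge's result was not shown.

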